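# Trace the welded joint of a splash guard with a spring-tipped probe

### The job

Inspect the welded joint of the folded splash guard: take the spring-tipped probe by its handle out of its stand, lean it so that the ball reaches in under the overhanging lip, and run the ball slowly (about 3 cm/s) along the whole inside corner where floor and back wall meet, from the end farther from the robot round the knee to the nearer end, pressing lightly so that the spring tip stays a few millimetres pressed in. Then put the probe ball-down into the narrow round steel pot and let it go, leaving the pot upright and the other things on the bench where they are.

Things in the scene. Friction and masses are not known exactly. Their poses are not given: they have to be found in the camera images.
- probe: spring-tipped probe, 187 mm long, about 115 g, upright in the stand at the start. Origin: on its axis at the underside (shoulder) of the handle; z along the axis, away from the ball. Handle: black, 20x20 mm square, z = 0 to 80, faces square to x and y; 2 mm end cap. Below: 10 mm round shank to z = -60, then a 6 mm plunger rod and a ball. Hold it by the handle, in line with the tool.
- plunger (a joint): how far the probe's ball is pressed in along the probe's axis, m: 0 = out, 0.012 = against its stop; spring 200 N/m (2.4 N fully in), no preload
- ball (a point): centre of the probe's 10 mm steel ball; at z = -100 mm in the probe's frame with the plunger out
- stand: fixed probe stand: 70x70x8 mm base, two posts and a 46x70x10 top plate, its top at z = 118, with a 15 mm through hole at its middle. The probe's shank hangs in the hole, the shoulder rests on the plate, the handle's faces are square to the stand. Origin: centre of its underside, z up.
- guard: fixed splash guard of folded aluminium. Origin: bench level under its centre; x to its back wall, y along it, z up. Its open front faces the robot's left (yaw about -1.2), so y points ahead. Floor 6 mm thick on 12 mm feet (top at z = 18), x = -55 to 50, y = -93 to 93 mm. Back wall 70 high above the floor; in plan its inner face has a knee, deepest at x = 30, y = 0, with straight 92 mm legs to both sides, each coming 15 degrees towards -x.
- lip (a point): middle of the guard's lip hem. The lip overhangs from the wall's top towards -x along its whole length: 30 mm, to 32 with the rounded hem; underside 88 mm above the guard's origin, top 91. Front and both ends of the guard are open. The probe must lean about 28 degrees or more from vertical to clear the lip; 35 to 40 is comfortable. Axes as the guard's
- seam0 (a point): point 0 of 9 along the welded joint (inside corner of floor and wall), 20 mm apart, from 0 at the far end (guard's +y) by 4 at the knee to 8 at the near end: where the ball's centre is when it touches both floor and wall (5 mm from each; 23 above the guard's origin). z up
- seam1 (a point): point 1 of the joint, as seam0
- seam2 (a point): point 2 of the joint, as seam0
- seam3 (a point): point 3 of the joint, as seam0
- seam4 (a point): point 4 of the joint, as seam0 (at the knee)
- seam5 (a point): point 5 of the joint, as seam0
- seam6 (a point): point 6 of the joint, as seam0
- seam7 (a point): point 7 of the joint, as seam0
- seam8 (a point): point 8 of the joint, as seam0 (near end)
- pot: narrow round steel tool pot, loose, about 0.6 kg: bore 33 mm wide, walls 3 mm, 90 mm high, inner floor at 8 mm, foot 64 mm across. Origin: centre of its underside, z up.
- dropper: brown dropper bottle, 34 across, 103 tall mm; loose bystander, origin at its underside's centre
- beaker: small glass beaker, 56 across, 70 tall mm; loose bystander, origin at its underside's centre
- timer: flat bench timer, 72x62x20 mm; loose bystander, origin at its underside's centre
- marker: marker pen lying down, 135 long mm; loose bystander, origin at its underside's centre
- cork_collar: cork ring, 68 across, 22 tall mm; loose bystander, origin at its underside's centre
- jar: white jar with a screw cap, 63 across, 86 tall mm; loose bystander, origin at its underside's centre
Things that resemble listed ones, but are neither listed nor needed, are in the scene too. There is more than one size of the probe; the one meant has the size given above.

How it is judged:
On the way, in this order (a step that is already met when the one before it is completed fails the run):
1. the probe is lifted clear of the stand (z of ball in the frame of stand above 0.122 m), for 0.1 s.
2. the ball, pressed in by more than 1 mm, is within 7 mm of point 0 of the joint (distance between ball and seam0 below 0.007 m and value of joint plunger above 0.001 m).
3. the ball, pressed in by more than 1 mm, is within 7 mm of point 1 of the joint (distance between ball and seam1 below 0.007 m and value of joint plunger above 0.001 m).
4. the ball, pressed in by more than 1 mm, is within 7 mm of point 2 of the joint (distance between ball and seam2 below 0.007 m and value of joint plunger above 0.001 m).
5. the ball, pressed in by more than 1 mm, is within 7 mm of point 3 of the joint (distance between ball and seam3 below 0.007 m and value of joint plunger above 0.001 m).
6. the ball, pressed in by more than 1 mm, is within 7 mm of point 4 of the joint (distance between ball and seam4 below 0.007 m and value of joint plunger above 0.001 m).
7. the ball, pressed in by more than 1 mm, is within 7 mm of point 5 of the joint (distance between ball and seam5 below 0.007 m and value of joint plunger above 0.001 m).
8. the ball, pressed in by more than 1 mm, is within 7 mm of point 6 of the joint (distance between ball and seam6 below 0.007 m and value of joint plunger above 0.001 m).
9. the ball, pressed in by more than 1 mm, is within 7 mm of point 7 of the joint (distance between ball and seam7 below 0.007 m and value of joint plunger above 0.001 m).
10. the ball, pressed in by more than 1 mm, is within 7 mm of point 8 of the joint (distance between ball and seam8 below 0.007 m and value of joint plunger above 0.001 m).
At the end, for the whole second after the job is handed in: The probe stands ball-down in the pot (ball centre within 20 mm of the pot's axis and less than 30 mm above its underside, probe leaning less than 0.45 rad), released and at rest, and the pot is upright (within 0.1 rad) (horizontal distance between ball and pot below 0.02 m and z of ball in the frame of pot below 0.03 m and angle between probe's own z axis and vertical below 0.45 rad and angle between pot's own z axis and vertical below 0.1 rad and linear speed of each of probe, pot below 0.02 m/s); the robot touches nothing.
It fails at once if the pressed ball goes along the joint faster than 0.10 m/s (value of joint plunger above 0.001 m and (distance between ball and seam0 below 0.015 m or distance between ball and seam1 below 0.015 m or distance between ball and seam2 below 0.015 m or distance between ball and seam3 below 0.015 m or distance between ball and seam4 below 0.015 m or distance between ball and seam5 below 0.015 m or distance between ball and seam6 below 0.015 m or distance between ball and seam7 below 0.015 m or distance between ball and seam8 below 0.015 m) and linear speed of probe above 0.1 m/s).
It fails at once if the probe bears on the guard with more than 30 N (contact force between probe and guard above 30 N).
It fails at once if a bystander is moved by more than 30 mm (distance of any of dropper, beaker, timer, marker, cork_collar, jar from where it was at the start of the episode above 0.03 m).
It also fails if it takes over 64 s, if anything falls off the work surface, if the arm or the gripper's body presses on something with over 40 N, if the wrist force passes 120 N, or if a joint passes its speed limit or range.

### The arm

A 7-joint arm with a two-finger parallel gripper is mounted at the origin on a cart in front of the work surface, level with it; the furniture and walls round the work are solid. World frame = base frame: x ahead of the robot, y to its left, z up, the work surface at z = 0. Lengths are in m, angles in rad, forces in N, time in s.
With the tool pointing down it reaches from about 0.4 to 0.85 m from the base axis. Payload 6.9 kg.
Tool frame: the origin (TCP) lies midway between the tips of the shut fingers; the grasp point (between the pads) lies behind it (ctrl.pinch_z is the z of the grasp point in the tool frame, in m); z points along the fingers, y is the line along which they close (so a half turn about z gives the same grasp; the last joint's range is limited). The gripper opens to 85 mm and grips with 20 to 120 N. Pads are 22 mm wide; open, the fingers measure 114 mm over their backs; the gripper's body (76 mm by 85 mm) begins 54 mm behind the grasp point. The pads swing forward as they close: fully open they stand 13 mm farther back than shut.
Start: joints at [1.359, 0.507, -0.238, 1.5, 0.126, 1.149, -0.155], TCP at [0.195, -0.594, 0.231] pointing down, gripper open.
Joint ranges: [-3.08, 3.08], [-0.24, 2.05], [-1.43, 1.35], [0, 2.5], [-1.52, 4.66], [0.17, 1.96], [-2.89, 2.89]. Speed limits (rad/s): [2.39, 2.39, 3.14, 3.14, 3.14, 3.14, 3.14].

### API

Orientations are given as a unit quaternion [w, x, y, z].
In Python, from station import ctrl, get_state, vision, ticket, models gives the robot as it stands. Calls block until the motion is done:
- ctrl.movep(position, orientation): joint-space move of the TCP to a pose.
- ctrl.movel(position, frame=None, max_speed=0.15): straight line of the TCP; frame=None keeps the orientation; max_speed is the mean speed in m/s.
- ctrl.set_joints(angles): joint-space move.
- ctrl.ungrasp() and ctrl.close_gripper(force=None): open the fingers fully, or close them until they stop; force is the grip in N (None keeps the last).
- ctrl.pause(seconds).
- ctrl.ik(position, orientation): joint angles nearest the present ones, or None.
- get_state(): the state.
- vision.grab_frame(name): name is "scene" or "top" or "wrist"; returns (picture, depth): 480x640x3 uint8, blue, green, red; 480x640 float32, m along the optical axis (not along the pixel's ray), 0 where there is no reading.
- vision.camera_info(name): a dict with "mtx" (3x3 intrinsics, pixels), "dist_coeffs" ([k1, k2, p1, p2, k3] as OpenCV has them; the pictures are not rectified), "R" (3x3) and "t" (3): a world point X has camera coordinates R X + t; the wrist camera has in their place "hand_eye" (4x4, takes a point from camera to tool coordinates, whose origin is the TCP and whose axes are the flange's). Camera axes: x right, y down, z forward; pixel columns grow to the right and rows downward; lengths in m; the calibration is good to about 2 mm. A picture is of the moment at which its call begins: read the wrist's pose just before it. camera_info takes no time and is no camera call.
A pose or a line that the arm cannot do raises ctrl.Unreachable and nothing moves.
- ticket.close_job(): hands the job in, once; it reports no verdict.
Trained networks look in the newest picture that a camera, given by its name, has taken for a name from the list of things; names that differ only in an ending like _2 or _b are one class to them, and where a whole thing is asked for, a point or a joint stands for the part that bears it (a point fixed in the world has none). Each returns a list of dicts, best first, with "p" (0 to 1); they miss things now and then, are a little off and sometimes report something else, mostly with a low value. They report only what shows in the picture. A call takes as long as a camera call. They do not tell look-alikes from the thing itself.
- models.recognise(camera, target): "point" ([column, row] in pixels, amid what is visible of it).
- models.masks_of(camera, target): "mask" (480x640 bool, what is visible of it) and "point" ([column, row] in pixels, amid what is visible of it).
The state is a dict: "time": time; "qpos": joint angles; "qd": joint speeds; "tau": joint torques, N m; "tcp_pos": TCP position; "eef_rot": TCP orientation; "contact_force": force on the tool from outside, world axes, zero at the start; "wrist_torque": the same for the moment, N m; "width": finger opening in m.
Only numpy, scipy, OpenCV 4.12 (cv2) and the standard library are available. Lean on these libraries where they do the work, as an engineer would, in place of code of your own. Each camera call takes 0.05 s, during which the arm holds its last target. There are 200 camera calls.

## Working session

There is one attempt and no reset: what is moved stays moved. The work goes in short steps, each a Python script; the robot and the scene stay as the last script left them, time stands still between calls to the robot, and variables do not carry over. Pictures are saved under pics/ and viewed, on a budget of 10 in all, crops included, one or two more only if the job needs it, and the job is handed in when it is done.

```bash
ls; mkdir -p pics; cat > h.py <<'E'
import numpy as np, cv2
from station import ctrl, get_state, vision, ticket, models
from scipy.spatial.transform import Rotation as R
def rot(q): return R.from_quat([q[1],q[2],q[3],q[0]])
def quat(r): 
    q=r.as_quat(); return [q[3],q[0],q[1],q[2]]
def cam(name,st=None):
    i=vision.camera_info(name); K=np.array(i['mtx']); d=np.array(i['dist_coeffs'])
    if 'hand_eye' in i and i.get('hand_eye') is not None:
        T=np.eye(4); T[:3,:3]=rot(st['eef_rot']).as_matrix(); T[:3,3]=st['tcp_pos']
        C=T@np.array(i['hand_eye'])
    else:
        C=np.eye(4); C[:3,:3]=np.array(i['R']).T; C[:3,3]=-C[:3,:3]@np.array(i['t'])
    return K,d,C
def cloud(depth,K,d,C):
    v,u=np.mgrid[0:480,0:640]; p=cv2.undistortPoints(np.stack([u.ravel(),v.ravel()],1).astype(float)[:,None],K,d)[:,0]
    z=depth.ravel(); P=np.c_[p*z[:,None],z]@C[:3,:3].T+C[:3,3]; P[z==0]=np.nan
    return P.reshape(480,640,3)
def ray(px,K,d,C,z):
    p=cv2.undistortPoints(np.array([[px]],float),K,d)[0,0]; r=C[:3,:3]@np.r_[p,1]
    return C[:3,3]+r*(z-C[2,3])/r[2]
def proj(X,K,d,C):
    W=np.linalg.inv(C); return cv2.projectPoints(np.atleast_2d(np.array(X,float)),cv2.Rodrigues(W[:3,:3])[0],W[:3,3],K,d)[0][:,0]
E
cat > a.py <<'E'
from h import *
print(get_state()['time'],ctrl.pinch_z)
for c in ('scene','top'):
    st=get_state(); im,dp=vision.grab_frame(c); cv2.imwrite(f'pics/{c}0.png',im); P=cloud(dp,*cam(c,st)); np.savez(f'{c}0.npz',P=P,im=im)
    print(c,cam(c)[2][:3,3].round(2))
    for n in ['probe','stand','guard','pot','dropper','beaker','timer','marker','cork_collar','jar']:
        for m in models.masks_of(c,n):
            q=P[m['mask']]; q=q[~np.isnan(q[:,0])]
            if len(q)>5: print(n,round(m['p'],2),np.round(m['point']),np.nanmedian(q,0).round(3),'lo',np.percentile(q,3,0).round(3),'hi',np.percentile(q,97,0).round(3))
E
python3 a.py
```

```text
pics
0.0 -0.0187
scene [0.08 0.85 0.59]
probe 0.65 [401. 278.] [0.284 0.211 0.188] lo [0.272 0.192 0.014] hi [0.3   0.215 0.254]
probe 0.59 [338. 290.] [0.386 0.238 0.148] lo [ 0.376 -0.008 -0.   ] hi [0.514 0.245 0.199]
stand 0.59 [331. 348.] [0.382 0.244 0.024] lo [0.353 0.205 0.004] hi [0.421 0.271 0.119]
stand 0.28 [318. 252.] [ 0.57  -0.035  0.035] lo [ 0.474 -0.063  0.014] hi [0.642 0.033 0.091]
guard 0.9 [316. 252.] [ 0.569 -0.034  0.035] lo [ 0.476 -0.062  0.015] hi [0.64  0.032 0.091]
pot 0.62 [220. 319.] [0.605 0.264 0.04 ] lo [0.587 0.233 0.001] hi [0.635 0.28  0.09 ]
dropper 0.78 [223. 265.] [0.711 0.12  0.042] lo [0.7   0.101 0.006] hi [0.731 0.131 0.096]
beaker 0.56 [177. 292.] [0.73  0.25  0.048] lo [0.713 0.215 0.006] hi [0.766 0.267 0.07 ]
beaker 0.46 [423. 264.] [ 0.354 -0.162  0.013] lo [ 0.272 -0.234  0.002] hi [0.362 0.192 0.196]
beaker 0.39 [368. 327.] [0.371 0.133 0.017] lo [0.341 0.095 0.002] hi [0.404 0.156 0.02 ]
timer 0.76 [368. 327.] [0.371 0.133 0.017] lo [0.341 0.094 0.001] hi [0.403 0.156 0.02 ]
marker 0.7 [334. 345.] [0.387 0.235 0.037] lo [0.385 0.23 
[... 940 characters left out ...]
472 -0.087  0.013] hi [0.639 0.028 0.092]
pot 0.56 [210. 190.] [0.609 0.247 0.012] lo [0.585 0.223 0.001] hi [0.636 0.273 0.089]
dropper 0.18 [421. 318.] [ 0.355 -0.191  0.012] lo [ 0.347 -0.245 -0.002] hi [ 0.362 -0.128  0.017]
beaker 0.93 [214. 132.] [0.739 0.241 0.03 ] lo [0.71  0.214 0.011] hi [0.761 0.264 0.069]
timer 0.84 [268. 310.] [0.374 0.119 0.017] lo [ 0.34   0.087 -0.   ] hi [0.407 0.149 0.021]
marker 0.55 [419. 316.] [ 0.354 -0.189  0.012] lo [ 0.345 -0.248 -0.004] hi [ 0.362 -0.124  0.017]
cork_collar 0.88 [339. 300.] [ 0.374 -0.02   0.02 ] lo [ 0.343 -0.05   0.011] hi [0.404 0.01  0.024]
jar 0.89 [324. 138.] [0.712 0.013 0.083] lo [ 0.692 -0.014  0.007] hi [0.745 0.041 0.088]
```

View pics/scene0.png

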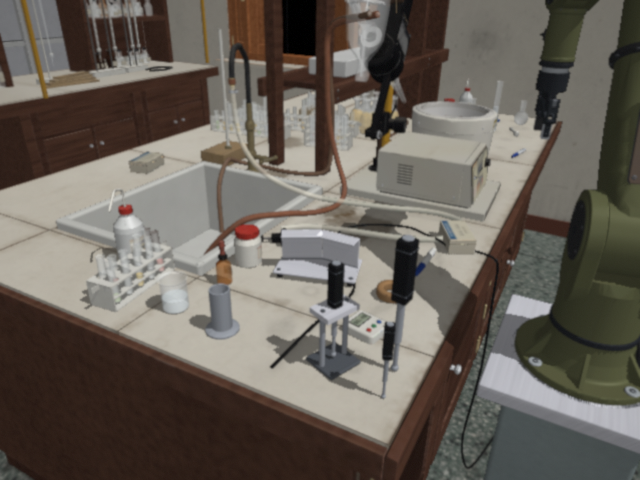

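View pics/top0.png

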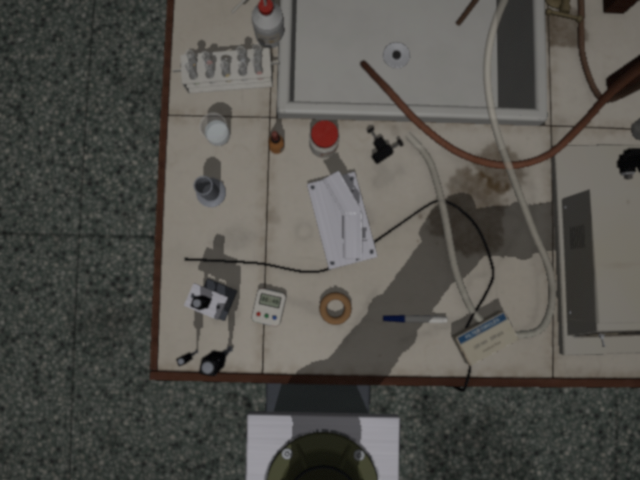

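```bash
cat > b.py <<'E'
from h import *
Z=np.load('top0.npz'); P=Z['P']; S=np.load('scene0.npz')['P']
def sel(P,lo,hi): 
    m=np.all((P>lo)&(P<hi),-1); return P[m]
f=sel(P,[.44,-.12,.010],[.67,.06,.026]); r=cv2.minAreaRect(f[:,:2].astype(np.float32)); print('floor',len(f),r, np.median(f[:,2]))
print(cv2.boxPoints(r).round(4).tolist())
l=sel(P,[.44,-.12,.082],[.67,.06,.1]); r=cv2.minAreaRect(l[:,:2].astype(np.float32)); print('lip',len(l),r,np.median(l[:,2]),cv2.boxPoints(r).round(4).tolist())
for n,Q in (('top',P),('scene',S)):
    p=sel(Q,[.33,.18,.108],[.44,.28,.128]); print(n,'plate',len(p),cv2.minAreaRect(p[:,:2].astype(np.float32)),np.median(p[:,2]))
    p=sel(Q,[.33,.18,.003],[.44,.28,.014]); print(n,'base',len(p),cv2.minAreaRect(p[:,:2].astype(np.float32)))
    p=sel(Q,[.33,.18,.19],[.44,.28,.21]); print(n,'cap',len(p),cv2.minAreaRect(p[:,:2].astype(np.float32)),np.median(p[:,2]))
    p=sel(Q,[.56,.2,.083],[.66,.29,.1]); print(n,'potrim',len(p),cv2.minEnclosingCircle(p[:,:2].astype(np.float32)),np.median(p[:,2]))
    p=sel(Q,[.56,.2,.004],[.66,.29,.02]); print(n,'potfoot',len(p),cv2.minEnclosingCircle(p[:,:2].astype(np.float32)))
    p=sel(Q,[.22,.15,.02],[.33,.3,.3]); print(n,'others',p.min(0),p.max(0))
im=Z['im']; c=cv2.imread('pics/scene0.png')
cv2.imwrite('pics/crop.png',cv2.resize(c[220:410,280:440],None,fx=3,fy=3,interpolation=cv2.INTER_CUBIC))
# reach for candidates
g=np.array([.555,-.03,0]); 
E
python3 b.py
```

```text
floor 2795 ((0.5603211522102356, -0.03882841765880585), (0.18643103539943695, 0.12438885122537613), 15.820528984069824) 0.01660266552983214
[[0.4537000060081482, -0.004399999976158142], [0.4875999987125397, -0.12409999966621399], [0.6669999957084656, -0.07329999655485153], [0.6330000162124634, 0.04639999940991402]]
lip 1631 ((0.558701753616333, -0.03633344545960426), (0.177384614944458, 0.05663517117500305), 16.06036376953125) 0.08951132347160695 [[0.46560001373291016, -0.03370000049471855], [0.4812999963760376, -0.08810000121593475], [0.6517999768257141, -0.039000000804662704], [0.6360999941825867, 0.015399999916553497]]
top plate 708 ((0.38512322306632996, 0.23144468665122986), (0.07120915502309799, 0.04731639847159386), 68.26702117919922) 0.11658942214266899
top base 444 ((0.38636282086372375, 0.2310655117034912), (0.10836971551179886, 0.0926317498087883), 3.2193243503570557)
top cap 137 ((0.3850696384906769, 0.23171617090702057), (0.02118281088769436, 0.020165415480732918), 69.40363311767578) 0.19653155344006434
top potrim 98 ((0.6118670105934143, 0.25013771653175354), 0.01976103
[... 167 characters left out ...]
36 0.27635909 0.25757379]
scene plate 790 ((0.3876797556877136, 0.2334003448486328), (0.07262219488620758, 0.04808516427874565), 69.03108215332031) 0.11762298352092057
scene base 976 ((0.3878523111343384, 0.23386575281620026), (0.0715547651052475, 0.07280612736940384), 66.44352722167969)
scene cap 140 ((0.38594895601272583, 0.23567411303520203), (0.024838853627443314, 0.018536636605858803), 38.163719177246094) 0.19675583328412052
scene potrim 184 ((0.6143959164619446, 0.25304150581359863), 0.0214020274579525) 0.08797277509327872
scene potfoot 369 ((0.6119292378425598, 0.2536855638027191), 0.032168224453926086)
scene others [0.26838053 0.18775607 0.02018807] [0.30110993 0.2821306  0.2567705 ]
```

View pics/crop.png

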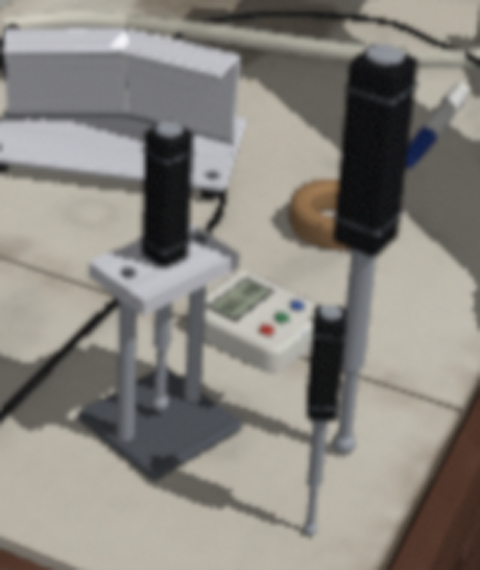

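The stand's probe at scene (336,285) is the one meant: its cap is at z≈0.198 and its handle about 20 mm wide. The look-alikes at (404,270) and (389,342) stand on the bench and are larger and smaller. Next I check reach, then take close looks.

```bash
cat >> h.py <<'E'
def seam(i,g,yaw):  # world ball centre, s from i (float)
    s=(4-i)*.02; x=.030-.005/np.cos(np.radians(15))-abs(s)*np.sin(np.radians(15)); y=s*np.cos(np.radians(15))
    c,sn=np.cos(yaw),np.sin(yaw); return np.array([g[0]+c*x-sn*y,g[1]+sn*x+c*y,.023])
def toolrot(yaw,lean,spin):  # tool z = leaned down towards guard +x
    z=np.array([np.cos(yaw)*np.sin(lean),np.sin(yaw)*np.sin(lean),-np.cos(lean)])
    x=np.cross([-np.sin(yaw),np.cos(yaw),0],z); y=np.cross(z,x)
    return R.from_matrix(np.c_[x,y,z])*R.from_euler('z',spin)
def down(a): return R.from_euler('z',a)*R.from_euler('x',np.pi)  # tool x at heading a
E
python3 - <<'E'
from h import *
st=get_state(); print(rot(st['eef_rot']).as_matrix().round(2).tolist())
g=[.557,-.035];yaw=-1.29
for lean in (35,40):
  for spin in range(-180,180,30):
    t=toolrot(yaw,np.radians(lean),np.radians(spin)); o=[]
    for i in (0,4,8):
        p=seam(i,g,yaw)-t.as_matrix()[:,2]*.123
        q=ctrl.ik(p.tolist(),quat(t)); o.append(None if q is None else np.round(q,2).tolist())
    print(lean,spin,o)
a=np.radians(68.5)
for k in range(4):
    q=ctrl.ik([.386,.232,.14],quat(down(a+k*np.pi/2))); print(k,None if q is None else np.round(q,2))
    q=ctrl.ik([.61,.251,.14],quat(down(a+k*np.pi/2))); print('pot',k,None if q is None else np.round(q,2))
i=vision.camera_info('wrist'); print(np.round(i['hand_eye'],3).tolist(),np.round(i['mtx'],0).tolist())
E
```

```text
[[0.95, 0.31, -0.0], [0.31, -0.95, 0.0], [-0.0, -0.0, -1.0]]
35 -180 [[0.18, 0.96, -1.23, 1.74, 1.27, 1.73, 2.05], [0.25, 0.87, -1.23, 1.96, 1.21, 1.63, 1.95], [0.22, 0.78, -1.23, 2.14, 1.12, 1.54, 1.8]]
35 -150 [[0.18, 0.96, -1.23, 1.74, 1.27, 1.73, 1.52], [0.25, 0.87, -1.23, 1.96, 1.21, 1.63, 1.42], [0.22, 0.78, -1.23, 2.14, 1.12, 1.54, 1.27]]
35 -120 [[0.18, 0.96, -1.23, 1.74, 1.27, 1.73, 1.0], [0.25, 0.87, -1.23, 1.96, 1.21, 1.63, 0.9], [0.22, 0.78, -1.23, 2.14, 1.12, 1.54, 0.75]]
35 -90 [[0.03, 0.79, -0.85, 1.75, 1.11, 1.44, 0.58], [0.08, 0.69, -0.84, 1.96, 1.09, 1.33, 0.5], [0.06, 0.62, -0.88, 2.14, 1.05, 1.27, 0.35]]
35 -60 [[-0.03, 0.75, -0.74, 1.75, 1.07, 1.36, 0.09], [0.01, 0.66, -0.72, 1.96, 1.06, 1.25, 0.01], [0.04, 0.61, -0.84, 2.14, 1.05, 1.25, -0.16]]
35 -30 [[0.0, 0.77, -0.8, 1.75, 1.09, 1.4, -0.45], [0.05, 0.68, -0.79, 1.96, 1.08, 1.3, -0.54], [0.09, 0.64, -0.93, 2.14, 1.07, 1.31, -0.71]]
35 0 [[-0.05, 0.74, -0.68, 1.75, 1.05, 1.33, -0.94], [-0.03, 0.63, -0.64, 1.96, 1.04, 1.21, -1.01], [-0.07, 0.56, -0.66, 2.15, 1.01, 1.15, -1.15]]
35 30 [[-0.18, 0.69, -0.46, 1.75, 
[... 2302 characters left out ...]
0 [[-1.09, 1.02, 1.15, 1.76, -0.28, 0.78, -2.38], [-1.14, 0.94, 1.15, 1.98, -0.23, 0.62, -2.38], [0.14, 0.85, -1.23, 2.15, 1.14, 1.66, 2.21]]
0 [ 0.09  0.49 -0.99  2.07  0.54  0.87 -1.59]
pot 0 [ 0.07  0.79 -0.95  1.52  0.67  1.19 -1.37]
1 [ 0.2   0.59 -1.22  2.06  0.69  0.98 -0.19]
pot 1 [ 0.12  0.84 -1.1   1.52  0.77  1.26  0.12]
2 [ 0.2   0.59 -1.22  2.06  0.69  0.98  1.38]
pot 2 [ 0.16  0.9  -1.23  1.52  0.86  1.34  1.62]
3 [-0.86  0.37  0.36  2.08 -0.19  0.73 -2.32]
pot 3 [-0.12  0.68 -0.55  1.52  0.39  1.05 -2.71]
[[0.001, -0.953, -0.304, 0.077], [1.0, 0.001, 0.001, -0.001], [-0.0, -0.304, 0.953, -0.143], [0.0, 0.0, 0.0, 1.0]] [[382.0, 0.0, 322.0], [0.0, 382.0, 243.0], [0.0, 0.0, 1.0]]
```

```bash
cat > c.py <<'E'
from h import *
g=np.array([.557,-.035]);yaw=-1.29; xg=np.array([np.cos(yaw),np.sin(yaw)])
def T(s): print(s,round(get_state()['time'],2),np.round(get_state()['qpos'],2),np.round(get_state()['tcp_pos'],3))
def shot(n):
    st=get_state(); im,dp=vision.grab_frame('wrist'); cv2.imwrite(f'pics/{n}.png',im)
    c=cam('wrist',st); np.savez(n+'.npz',im=im,P=cloud(dp,*c),C=c[2])
p=get_state()['tcp_pos']; ctrl.movel([p[0],p[1],.42],max_speed=.4); T('up')
v=g-.035*xg
ctrl.movep([v[0],v[1],.25],quat(down(yaw+np.pi))); T('g'); ctrl.pause(.2); shot('w_guard')
a=np.radians(158.5)
ctrl.movep([.60,.25,.30],quat(down(a))); T('pot'); ctrl.pause(.2); shot('w_pot')
ctrl.movep([.385,.232,.34],quat(down(a))); T('st'); ctrl.pause(.2); shot('w_stand')
E
python3 c.py; python3 - <<'E'
import cv2,numpy as np
cv2.imwrite('pics/w3.png',np.hstack([cv2.resize(cv2.imread(f'pics/w_{n}.png'),(400,300)) for n in('pot','stand')]))
E
```

```text
up 1.73 [ 1.35  0.44 -0.24  1.11  0.1   1.61 -0.12] [ 0.195 -0.594  0.421]
g 4.24 [ 0.57  0.49 -0.95  1.67  0.42  1.2  -0.2 ] [ 0.548 -0.003  0.25 ]
pot 5.52 [ 0.12  0.69 -1.14  1.3   0.62  1.52  0.25] [0.601 0.248 0.3  ]
st 6.65 [ 0.39  0.35 -1.36  1.72  0.35  1.36  0.16] [0.387 0.232 0.34 ]
```

View pics/w_guard.png

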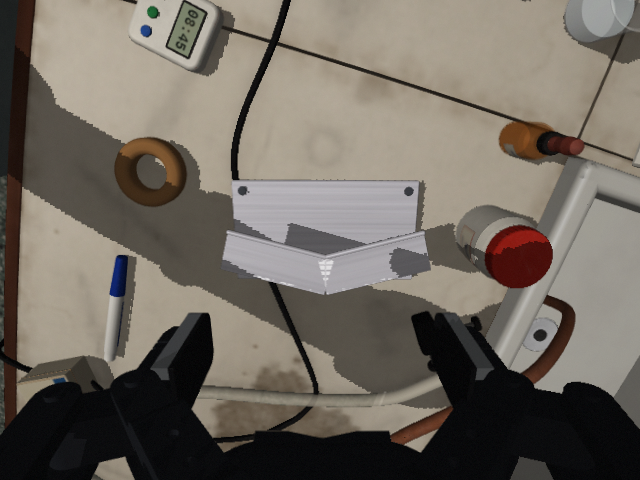

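View pics/w3.png

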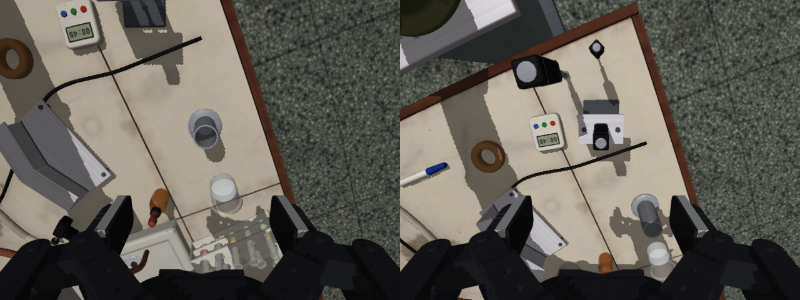

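```bash
cat > d.py <<'E'
from h import *
K,dd,_=cam('top'); i=vision.camera_info('wrist'); K=np.array(i['mtx']);dd=np.array(i['dist_coeffs'])
Z=np.load('w_guard.npz'); P=Z['P'];C=Z['C']
def rect(Q,lo,hi,rows=slice(0,480)):
    Q=Q[rows]; m=np.all((Q>lo)&(Q<hi),-1)
    m=cv2.morphologyEx(m.astype(np.uint8),cv2.MORPH_OPEN,np.ones((3,3)))>0
    q=Q[m]; r=cv2.minAreaRect(q[:,:2].astype(np.float32)); return r,np.median(q[:,2]),len(q)
print('floor',rect(P,[.44,-.12,.011],[.67,.07,.026],slice(170,240)))
print('lip',rect(P,[.44,-.12,.083],[.67,.07,.098]))
print('bench z',np.nanmedian(P[60:160,300:450,2]))
a=ray([233,181],K,dd,C,.018);b=ray([418,181],K,dd,C,.018); print('corners',a,b,np.hypot(*(b-a)[:2]))
d=(b-a)[:2]; yaw=np.arctan2(d[1],d[0])-np.pi/2; xg=np.array([np.cos(yaw),np.sin(yaw)]); g=(a+b)[:2]/2+.055*xg; print('g',g,yaw)
k=ray([326,257],K,dd,C,.09)[:2]; print('hem knee in guard',(k-g)@xg,(k-g)@[-xg[1],xg[0]])
k=ray([326,293],K,dd,C,.091)[:2]; print('wall top knee',(k-g)@xg,(k-g)@[-xg[1],xg[0]])
for n in('pot','stand'):
    Z=np.load(f'w_{n}.npz');Q=Z['P']
    print(n,'plate',rect(Q,[.33,.18,.108],[.44,.28,.128]));
    print(n,'cap',rect(Q,[.33,.18,.19],[.44,.28,.21]))
    for lo,hi in((.083,.1),(.004,.02)):
        m=np.all((Q>[.56,.2,lo])&(Q<[.66,.29,hi]),-1); p=Q[m]
        if len(p)>4: print(n,'pot',len(p),cv2.minEnclosingCircle(p[:,:2].astype(np.float32)),np.median(p[:,2]))
E
python3 d.py
```

```text
floor (((0.5517804622650146, -0.007229939103126526), (0.18578073382377625, 0.061093658208847046), 15.975018501281738), np.float64(0.0181497581756499), 10707)
lip (((0.5596029758453369, -0.03516150265932083), (0.17807184159755707, 0.057696353644132614), 15.85601806640625), np.float64(0.0912357955696668), 8382)
bench z -0.00023972893035595355
corners [ 0.45653779 -0.00391451  0.018     ] [0.63112821 0.04646422 0.018     ] 0.18171359143924024
g [ 0.55908134 -0.03156914] -1.2898734181353575
hem knee in guard -0.0016268080956953345 -0.0001295055604656725
wall top knee 0.031095966303453973 -3.339703334504894e-05
pot plate (((0.4013485312461853, 0.20876654982566833), (0.0374133326113224, 0.0012735930504277349), 68.19542694091797), np.float64(0.1110859255409182), 98)
pot cap (((0.0, 0.0), (0.0, 0.0), 0.0), np.float64(nan), 0)
pot pot 471 ((0.6118544340133667, 0.2503349781036377), 0.019520847126841545) 0.08971220872149399
pot pot 1285 ((0.6115877628326416, 0.25027555227279663), 0.03195695951581001) 0.007487256472479331
stand plate (((0.38520708680152893, 0.23175308108329773), (0.07010071724653244, 0.046227362006902695), 68.44214630126953), np.float64(0.11815679969515391), 2684)
stand cap (((0.38471588492393494, 0.23174265027046204), (0.019583813846111298, 0.019514115527272224), 68.77645111083984), np.float64(0.1983134229180514), 666)
stand pot 379 ((0.6114623546600342, 0.25065934658050537), 0.02021283097565174) 0.0889609968058685
stand pot 748 ((0.6115808486938477, 0.2506166994571686), 0.03201312944293022) 0.007215952635768325
  return _methods._mean(a, axis=axis, dtype=dtype,
  ret = ret.dtype.type(ret / rcount)
```

```bash
cat > e.py <<'E'
from h import *
import json
def S(s):
    st=get_state(); print(s,round(st['time'],2),np.round(st['tcp_pos'],4),np.round(st['qpos'],2),'F',np.round(st['contact_force'],1),'w',round(st['width'],4)); return st
q=quat(down(np.radians(158.6)))
X,Y=.385,.2317
ctrl.movep([X,Y,.25],q); S('above')
ctrl.movel([X,Y,.1393],max_speed=.1); ctrl.pause(.2); S('at')
ctrl.close_gripper(60); ctrl.pause(.3); st=S('grip')
b=rot(st['eef_rot']).inv().apply(np.array([X,Y,.018])-np.array(st['tcp_pos'])); print('ball in tool',b)
json.dump(b.tolist(),open('ball.json','w'))
ctrl.movel([X,Y,.30],max_speed=.12); ctrl.pause(.2); S('lift')
st=get_state(); im,dp=vision.grab_frame('scene'); cv2.imwrite('pics/lift.png',cv2.resize(im[100:380,220:460],None,fx=2,fy=2))
E
python3 e.py
```

```text
above 7.35 [0.385  0.2323 0.2505] [ 0.3   0.43 -1.29  1.89  0.45  1.16  0.05] F [ 0.9  2.1 -0.5] w 0.0852
at 8.81 [0.3852 0.2318 0.1397] [ 0.16  0.55 -1.14  2.07  0.64  0.93 -0.13] F [-0.7 -0.2  0.5] w 0.0852
grip 9.72 [0.385  0.2318 0.1394] [ 0.16  0.55 -1.14  2.07  0.64  0.93 -0.13] F [ 0.  -1.2  4.1] w 0.0192
ball in tool [ 2.38642607e-05 -1.00323386e-04  1.21411237e-01]
lift 11.41 [0.3849 0.2316 0.2997] [ 0.35  0.38 -1.32  1.8   0.38  1.26  0.12] F [-0.7 -0.4 -1.4] w 0.0194
```

View pics/lift.png

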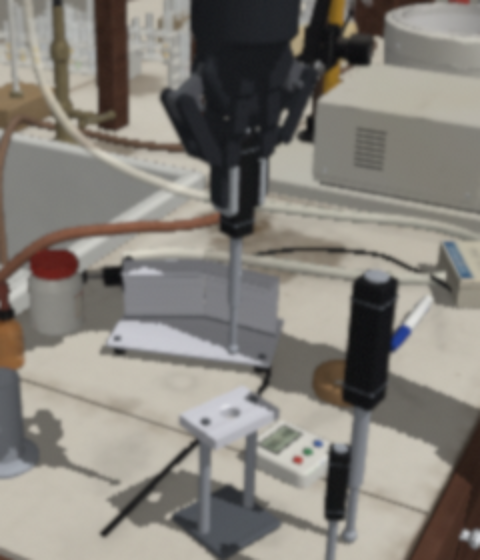

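```bash
cat > f.py <<'E'
from h import *
import json
b=np.array(json.load(open('ball.json')))
g=[.559,-.032]; yaw=-1.2925; t=toolrot(yaw,np.radians(37),np.radians(-40)); M=t.as_matrix(); q=quat(t)
def tcp(i,press): return (seam(i,g,yaw)+M[:,2]*press-M@b).tolist()
def S(s):
    st=get_state(); ball=np.array(st['tcp_pos'])+rot(st['eef_rot']).apply(b)
    print(s,round(st['time'],2),'tcp',np.round(st['tcp_pos'],4),np.round(st['qpos'],2),'F',np.round(st['contact_force'],1),'w',round(st['width'],4))
    return ball
E
cat > f1.py <<'E'
from f import *
ctrl.movep(tcp(0,-.14),q); S('pre')
ctrl.movel(tcp(0,-.02),max_speed=.12); S('near')
ctrl.movel(tcp(0,.006),max_speed=.03); ctrl.pause(.2); B=S('press'); d=B-seam(0,g,yaw); print('free ball beyond seam, in tool',(M.T@d).round(4))
im,dp=vision.grab_frame('scene'); cv2.imwrite('pics/press.png',cv2.resize(im[180:300,230:400],None,fx=4,fy=4,interpolation=cv2.INTER_CUBIC))
print(proj([seam(k,g,yaw) for k in (0,4,8)],*cam('scene')))
E
python3 f1.py
```

```text
pre 12.38 tcp [0.5907 0.1372 0.2319] [-0.2   0.65 -0.71  1.57  0.92  1.56 -0.17] F [-0.3 -0.1 -1.1] w 0.0192
near 13.53 tcp [0.6113 0.0681 0.1365] [-0.11  0.74 -0.67  1.72  1.03  1.38 -0.25] F [ 0.9  0.7 -0. ] w 0.0195
press 14.75 tcp [0.6153 0.0523 0.1152] [-0.09  0.76 -0.65  1.74  1.07  1.34 -0.27] F [-2.1  1.6 -0.4] w 0.0194
free ball beyond seam, in tool [0.0002 0.0001 0.0058]
[[287.52526767 257.43444769]
 [322.02220375 257.13329066]
 [353.37574905 265.3914364 ]]
```

View pics/press.png

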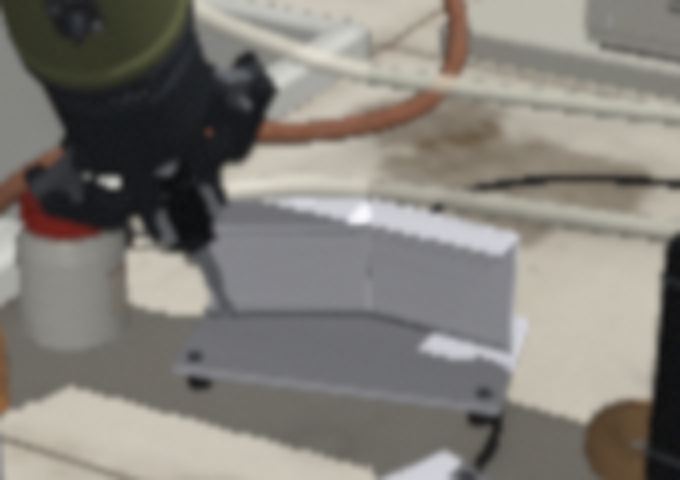

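```bash
cat > f2.py <<'E'
from f import *
for i in (2,4,6,8.1):
    ctrl.movel(tcp(i,.006),max_speed=.03); B=S(i); print((M.T@(B-seam(i,g,yaw))).round(4))
ctrl.pause(.2)
im,dp=vision.grab_frame('scene'); cv2.imwrite('pics/end.png',cv2.resize(im[180:300,230:400],None,fx=4,fy=4,interpolation=cv2.INTER_CUBIC))
E
python3 f2.py
```

```text
2 16.28 tcp [0.5811 0.0315 0.1151] [-0.07  0.72 -0.66  1.85  1.07  1.3  -0.32] F [ 0.   2.6 -1.4] w 0.0192
[-0.     -0.0001  0.0061]
4 17.77 tcp [0.5468 0.0109 0.1151] [-0.04  0.67 -0.67  1.96  1.07  1.25 -0.37] F [-1.8  1.5 -0. ] w 0.0192
[-0.     -0.0001  0.0061]
6 19.25 tcp [0.5068 0.0103 0.115 ] [-0.06  0.64 -0.68  2.06  1.06  1.23 -0.44] F [ 0.8  3.3 -1.3] w 0.019
[ 0.0001 -0.0001  0.0061]
8.1 20.8 tcp [0.4648 0.0095 0.1151] [-0.08  0.6  -0.7   2.15  1.04  1.2  -0.52] F [ 1.4  3.4 -0.8] w 0.019
[ 0.     -0.0001  0.0061]
```

View pics/end.png

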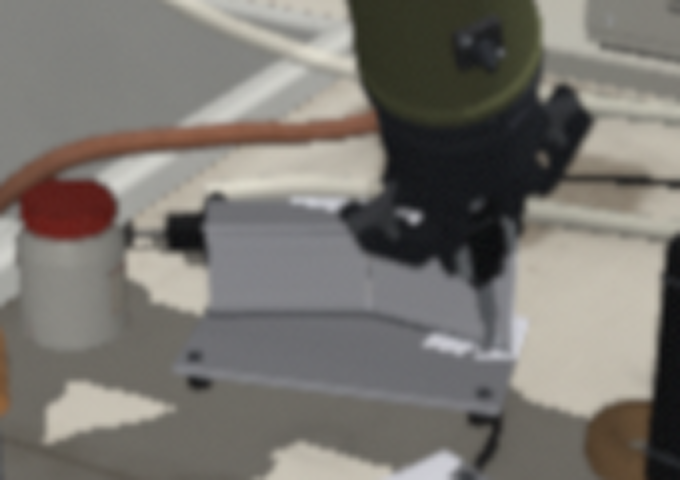

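```bash
cat > f3.py <<'E'
from f import *
def av(n):
    F=[]
    for _ in range(20): ctrl.pause(.02); F.append(get_state()['contact_force'])
    F=np.array(F); print(n,F.mean(0).round(2),'along -tool z',(-F@M[:,2]).mean().round(2),'sd',(F@M[:,2]).std().round(2))
    st=get_state(); im,_=vision.grab_frame('wrist'); u=proj(np.array(st['tcp_pos'])+M@b,*cam('wrist',st))[0]; print(u); return im,u
a,u=av('pressed'); ctrl.movel(tcp(8.1,-.02),max_speed=.05); c,_=av('free')
x,y=int(u[0]),int(u[1]); x=max(50,min(590,x)); y=max(100,min(430,y))
k=lambda m:cv2.resize(m[y-100:y+50,x-50:x+50],None,fx=4,fy=4,interpolation=cv2.INTER_CUBIC)
cv2.imwrite('pics/cmp.png',np.hstack([k(a),k(c)]))
E
python3 f3.py
```

```text
pressed [ 0.52  3.3  -1.65] along -tool z 0.51 sd 0.52
[321.78728746 235.62191702]
free [ 0.03 -0.05 -1.42] along -tool z -1.17 sd 0.53
[321.82936583 235.6470803 ]
```

View pics/cmp.png

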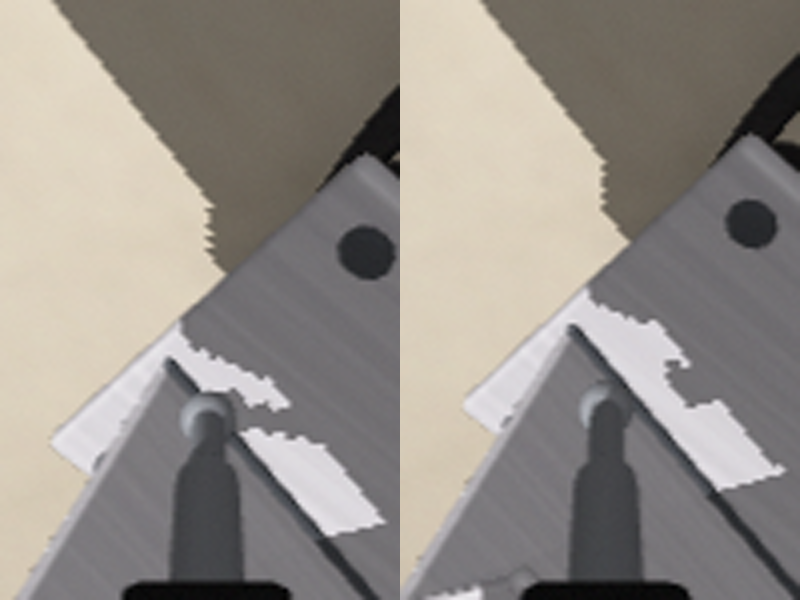

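The pressed view shows the rod several mm shorter, and the axial force differs by about 1.7 N, so the spring was compressed. Next is the pot.

```bash
cat > p.py <<'E'
from f import *
ctrl.movel(tcp(8.1,-.15),max_speed=.15); S('out')
X,Y=.6116,.2504; q2=quat(down(np.radians(158.6)))
ctrl.movep([X,Y,.29],q2); S('abovepot')
ctrl.movel([X,Y,.23],max_speed=.1); ctrl.pause(.2); S('hi')
ctrl.movel([X,Y,.136],max_speed=.05); ctrl.pause(.3); S('in')
ctrl.ungrasp(); ctrl.pause(.5); S('open')
ctrl.movel([X,Y,.30],max_speed=.1); ctrl.pause(.5); S('clear')
im,dp=vision.grab_frame('scene'); cv2.imwrite('pics/pot.png',cv2.resize(im[180:380,80:340],None,fx=3,fy=3,interpolation=cv2.INTER_CUBIC))
P0=np.load('top0.npz')['P']; im,dp=vision.grab_frame('top'); P=cloud(dp,*cam('top'))
for n in ['dropper','beaker','timer','marker','cork_collar','jar','pot']:
    for m in models.masks_of('top',n)[:2]: print(n,round(m['p'],2),np.round(m['point']),np.nanmedian(P[m['mask']],0).round(3))
E
python3 p.py
```

```text
out 23.5 tcp [0.4389 0.0991 0.2392] [-0.18  0.45 -0.79  1.94  0.79  1.46 -0.35] F [ 0.5 -0.1 -0.5] w 0.0192
abovepot 24.42 tcp [0.61   0.2501 0.2887] [ 0.05  0.65 -0.94  1.29  0.52  1.45  0.35] F [-0.7  0.8 -1.7] w 0.019
hi 25.37 tcp [0.6118 0.2507 0.2308] [ 0.06  0.69 -0.93  1.39  0.55  1.33  0.31] F [-0.3 -0.2 -1.2] w 0.0193
in 27.7 tcp [0.6116 0.2504 0.1361] [ 0.04  0.77 -0.88  1.52  0.63  1.16  0.24] F [ 0.4 -1.  -1.4] w 0.019
open 28.85 tcp [0.6116 0.2504 0.136 ] [ 0.04  0.77 -0.88  1.52  0.63  1.16  0.24] F [-0.  -0.1 -0.2] w 0.0851
clear 31.14 tcp [0.6116 0.2504 0.3   ] [ 0.05  0.65 -0.95  1.27  0.51  1.47  0.35] F [-0.7  0.1 -0.1] w 0.0853
dropper 0.64 [280. 145.] [0.708 0.109 0.048]
beaker 0.82 [215. 125.] [0.747 0.237 0.029]
marker 0.62 [443. 317.] [ 0.354 -0.239  0.012]
jar 0.72 [343. 215.] [ 0.562 -0.03   0.018]
jar 0.58 [324. 140.] [0.712 0.013 0.083]
```

View pics/pot.png

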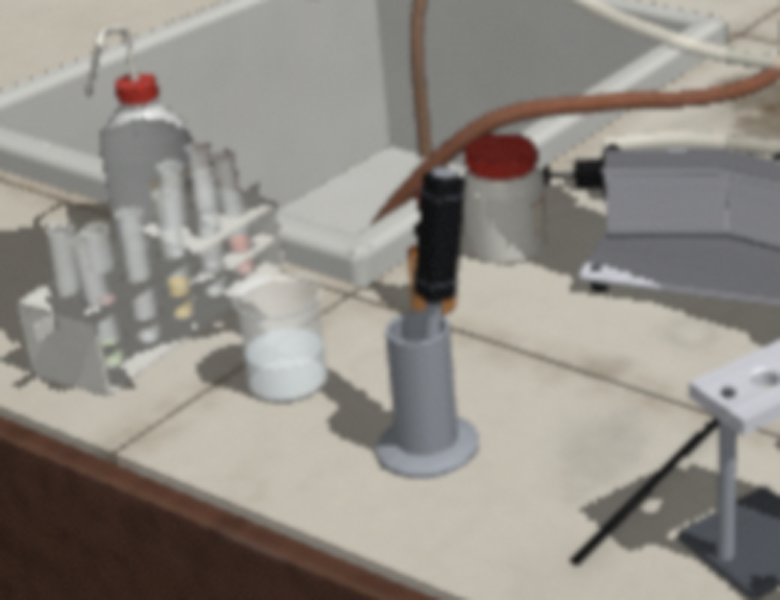

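The probe stands in the pot (crop 435,260), leaning slightly. The pot is upright, the gripper is clear, and the beaker, jar and dropper are in place.

```bash
python3 -c "
from station import *
ctrl.pause(.5); print(ticket.close_job(), get_state()['time'])"
```

```text
the job is handed in; nothing more can be done
the job is handed in; nothing more can be done
```

The job is done and handed in after about 32 s of robot time. I took the probe out of the stand and ran its ball along the joint from point 0 round the knee to just past point 8. The lean was 37°, the speed about 2.7 cm/s, and the probe was pushed 6 mm past first contact. I then set it ball-down in the pot, let go and moved clear.

**Checks that agreed**
- **Path:** in the pictures the ball lay on the expected spot at point 0, and about 2 pixels from it at point 8.
- **Pressing:** at the near end the plunger rod looked shorter pressed than free. The axial force differed by about 1.7 N, more than the roughly 1.2 N expected for 6 mm. I checked this at the near end only, and the plunger itself could not be read.
- **Pot:** in the last picture the probe leans slightly in the upright pot, the gripper is clear, and nothing near it has visibly moved.

**Checks that disagreed or failed**
- The top-camera network put the marker about 5 cm from where it was at first. I took this to be the arm hiding part of it, since the arm never went near it, but I did not look again.
- The network did not find the timer, cork ring or pot in the last top picture. The pot is confirmed by the last scene picture, but the timer and cork ring were not checked again at the end.
- The network's best guess for the jar was the guard. Its second guess matched the jar's original place.

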